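# Walk the dry-bath block round to its fence

### The arm

A 6-joint arm with a two-finger parallel gripper is mounted at the origin on a cart in front of the work surface, level with it; the furniture and walls round the work are solid. World frame = base frame: x ahead of the robot, y to its left, z up, the work surface at z = 0. Lengths are in m, angles in rad, forces in N, time in s.
With the tool pointing down it reaches from about 0.275 to 0.875 m from the base axis. Payload 12.5 kg.
Tool frame: the origin (TCP) lies between the finger pads; the fingertips stand 11 mm ahead of it and the grasp point (between the pads) lies 8 mm behind it; z points along the fingers, y is the line along which they close (so a half turn about z gives the same grasp; the last joint's range is limited). The gripper opens to 85 mm and grips with 20 to 120 N. Pads are 22 mm wide; open, the fingers measure 114 mm over their backs; the gripper's body (76 mm by 85 mm) begins 54 mm behind the grasp point. The pads swing forward as they close: fully open they stand 13 mm farther back than shut.
Start: joints at [-1.322, 0.351, 1.652, -0, 1.139, -0.085], TCP at [0.18, -0.52, 0.242] pointing down, gripper open.
Joint ranges: [-2.75, 2.75], [-0.79, 2.1], [0.01, 2.65], [-1.57, 4.71], [0.07, 3.14], [-2.87, 2.87]. Speed limits (rad/s): [2.22, 2.22, 2.79, 3.14, 3.14, 3.14].

### API

Orientations are given as a unit quaternion [x, y, z, w].
In Python, from plant import env gives the robot as it stands. The module is installed in compiled form; this text tells all that it offers.
- The arm moves only by the shell command python3 -m crank 'ROWS'. ROWS is text: rows parted by semicolons, each of 7 numbers parted by spaces: the closure, from 0 (fully open) to 1 (shut), then the shift along the tool's x, y, z in mm, then the turn, a rotation vector about the tool's x, y, z in degrees. In form: fingers tx ty tz rx ry rz; .... A call has 1 to 20 rows; each row is the pose to reach, as a shift and turn from the pose commanded when the call began, along the tool's axes at that moment; what a row does not reach only later rows make up. A row lasts 1/10 s, in which the tool goes at most 50 mm and 8.59 degrees, less where a joint would pass 70% of its speed; a pose out of reach is approached as far as the arm can. A call with a gripper value outside its range is refused whole. The fingers move at their own pace and stop on an object; the grip force is fixed at half the most. Time passes only in rows, so rows that repeat a pose let the fingers close. It gives the time, the measured TCP pose, the force, the opening and the grip force at its end, in the units of the state.
- env.state(): the state, without advancing time (a new reading comes with each control period).
- env.grab_frame(name): name is "side" or "top"; returns a dict with "color" (400x640x3 uint8, red, green, blue), "vfov" (degrees; the focal length in pixels is half the picture's height over the tangent of half this angle, whatever the lens; pixels are square), "cx", "cy" (the principal point, pixels), "R" (3x3) and "t" (3): a world point X has camera coordinates R X + t. Camera axes: x right, y down, z forward; pixel columns grow to the right and rows downward; lengths in m; the calibration is good to about 2 mm. A picture is of the moment at which its call begins. There is no depth.
- env.sign_off(): hands the job in; it is judged then, once.
The state is a dict: "clock": time; "joint_positions": joint angles; "qd": joint speeds; "joint_efforts": joint torques, N m; "tool_pos": TCP position; "ee_rot": TCP orientation; "ft_force": force on the tool from outside, world axes, zero at the start; "ft_torque": the same for the moment, N m; "finger_gap": finger opening in m; "gripper_force": force on a finger pad.
Only numpy, scipy, OpenCV 4.12 (cv2) and the standard library are available. Lean on these libraries where they do the work, as an engineer would, in place of code of your own. Each camera call takes 0.05 s, during which the arm holds its last target. There are 200 camera calls.

### The job

The heavy aluminium tube block stands askew in front of the low blue fence. Push its corners with your fingertips, a bit at a time, to walk it round on the desk until one of its two long sides lies flat against the front of the fence along its whole length, neither end of the block sticking out past the fence, then let go of it. Only push it: it must never be lifted or tipped up, and leave everything else on the desk where it is.

Things in the scene. Friction and masses are not known exactly. Their poses are not given: they have to be found in the camera images.
- block: Bare aluminium dry-bath block, a rectangular slab 104 mm (its x) by 140 mm (its y) by 40 mm high with 24 round 12 mm wells, open at the top and 30 mm deep; about 0.9 kg, loose on the desk. Too wide to grip. Origin: centre of its underside, z up. The two long sides are its +x and -x faces, 52 mm from the origin; either may face the fence. A push square on a long side near one end turns it and shifts its middle a little; a push in line with its middle moves it mostly straight.
- fence: Blue angle fence fixed to the desk, 200 mm long and 36 mm high. Origin: foot of its flat front face, at the middle of its length; its x points away from the block, square to that face, its y runs along the face, z up. Upright wall 8 mm thick, behind it a 6 mm foot with screws reaching 46 mm behind the face. It takes a firm push.
- microscope: White and black inverted microscope, fixed, to the left of the fence and of the space in front of it; 0.45 m tall. Origin: on the desk inside its foot. Its front begins 0.54 m ahead of the robot, its trunk (with eyepieces at 0.22 to 0.39 m height) reaches 0.19 m to the robot's right; a wide stage at 0.21 to 0.24 m height lies from 0.67 m ahead on. Keep gripper and wrist clear of it.
- oil_bottle: Brown glass bottle with a black cap, 29 mm wide, 62 tall, near the right end of the fence. Origin: centre of its underside. Must not be disturbed.
- tube_blue: Blue 1.5 ml microtube lying on the desk, 40 x 13 mm, 11 high. Bystander.
- tube_orange: Orange microtube lying on the desk, 40 x 13 mm, 11 high. Bystander.
- pink_dish: Small round dish with pink contents, 54 mm wide, 16 high. Bystander.
- timer: White wedge-shaped lab timer, 52 x 64 mm, 29 high. Bystander.
- marker: White marker pen with a black cap, lying near the desk's front edge, 132 mm long, 14 thick. Bystander.

How it is judged:
At the end, for the whole second after the job is handed in: A long side of the block lies against the fence's front face (parallel within 0.03 rad, the block's middle at most 55.5 mm in front of the face, so a gap of about 3 mm at most), neither end more than 3 mm past the end of the fence, and the block stands flat and still on the desk (angle between the x axis of block and the x axis of fence, either way round below 0.03 rad and x of block in the frame of fence between -0.0555 and -0.045 m and y of block in the frame of fence between -0.033 and 0.033 m and height (world z) of block below 0.003 m and linear speed of block below 0.005 m/s); the robot touches nothing.
It fails at once if the block is lifted (height (world z) of block above 0.006 m).
It fails at once if the block is tipped up (angle between block's own z axis and vertical above 0.1 rad).
It fails at once if something else on the desk is moved by more than 15 mm (distance of any of oil_bottle, tube_blue, tube_orange, pink_dish, timer, marker from where it was at the start of the episode above 0.015 m).
It also fails if it takes over 72 s, if anything falls off the work surface, if the arm or the gripper's body presses on something with over 40 N, if the wrist force passes 120 N, or if a joint passes its speed limit or range.

## Working session

There is one attempt and no reset: what is moved stays moved. The work goes in short steps, Python scripts to look and compute and a shell command to move; the robot and the scene stay as the last step left them, time stands still between calls to the robot, and variables do not carry over. Pictures are saved under pics/ and viewed, at most 10 in all, crops included, and the job is handed in when it is done.

```bash
mkdir -p pics
python3 - <<'E'
from plant import env
import cv2
for n in("top","side"):
    f=env.grab_frame(n); cv2.imwrite(f"pics/{n}0.png",f["color"][:,:,::-1]); print(n,f["vfov"],f["cx"],f["cy"],f["R"],f["t"])
s=env.state();print(s)
E
```

```text
top 51.30692425091026 326.5772139768522 199.9237243182207 [[-0.01065538 -0.99984128  0.01427835]
 [-0.998659    0.00991716 -0.0508119 ]
 [ 0.05066224 -0.01480063 -0.99860617]] [-0.19400442  0.51081852  1.00621426]
side 47.37500623896972 318.4744503410268 196.4952414993632 [[ 0.99885616 -0.04465669 -0.01709221]
 [-0.04188921 -0.64486079 -0.76315127]
 [ 0.02305771  0.76299433 -0.64599381]] [-0.52969733 -0.06210455  1.28922133]
{'clock': 0.1, 'joint_positions': array([-1.32160792e+00,  3.51196305e-01,  1.65236178e+00,  2.20694038e-05,
        1.13908129e+00, -8.45655831e-02]), 'qd': array([-4.86722927e-04, -3.31676183e-04, -8.42891290e-04, -9.81756058e-04,
       -1.71874262e-03, -9.29705529e-05]), 'joint_efforts': array([ 5.94659687e-04, -5.06833577e+01, -2.91876537e+01, -1.57525892e-04,
        2.60598652e-03,  2.60443647e-05]), 'tool_pos': array([ 0.18015262, -0.51935946,  0.24180396]), 'ee_rot': array([ 9.86108950e-01,  1.66098964e-01, -3.30441548e-05, -5.22414330e-04]), 'ft_force': array([ 1.21341288, -0.15564453,  0.36095335]), 'ft_torque': array([-0.06316113,  0.05989964, -0.03136682]), 'gripper_force': 0.0, 'finger_gap': 0.08505306419633878}
```

View pics/top0.png

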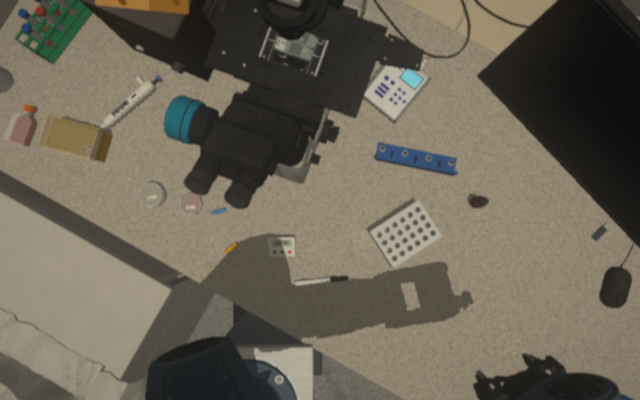

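View pics/side0.png

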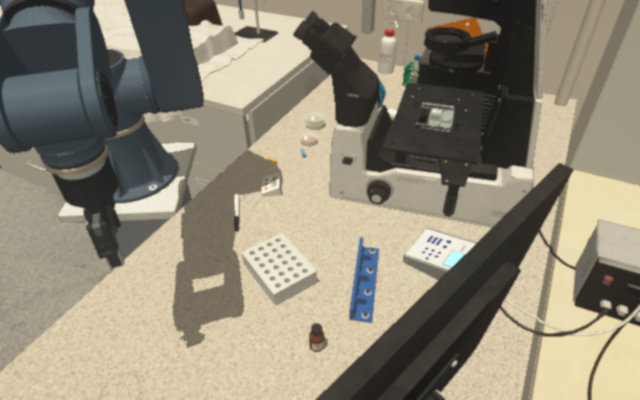

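The top view shows the block at about px (405,233) with its left-front corner at (390,267), the fence front edge running from (376,157) to (457,174), and the bottle at (478,201). The block needs about 43° clockwise, then a straight push to the fence. The side view shows the same layout with the path clear.

```bash
cat > h.py <<'E'
from plant import env
import cv2, numpy as np
from scipy.spatial.transform import Rotation as Ro
def ray(f,p,z):
    F=200/np.tan(np.radians(f["vfov"]/2)); R=f["R"];c=-R.T@f["t"]
    p=np.atleast_2d(p).astype(float)
    d=np.c_[(p-[f["cx"],f["cy"]])/F,np.ones(len(p))]@R
    return (c+d*((z-c[2])/d[:,2])[:,None])[:,:2]
def rect(P): # centre, yaw of long axis as block +y axis (mod pi)
    (c,(w,h),a)=cv2.minAreaRect((P*1000).astype(np.float32)); 
    if w<h: w,h,a=h,w,a+90
    yaw=(a-90+90)%180-90
    return np.array(c),w,h,yaw
def fence(f):
    hsv=cv2.cvtColor(f["color"],cv2.COLOR_RGB2HSV); m=cv2.inRange(hsv,(104,120,60),(125,255,255)); m[:120]=0;m[200:]=0;m[:,:360]=0;m[:,480:]=0
    cs,_=cv2.findContours(m,cv2.RETR_EXTERNAL,cv2.CHAIN_APPROX_NONE); c=max(cs,key=cv2.contourArea)[:,0]
    xs=np.arange(c[:,0].min()+3,c[:,0].max()-2)
    low=np.array([(x,c[c[:,0]==x,1].max()+.5) for x in xs]); P=ray(f,low,0.0)
    vx,vy,_,_=cv2.fitLine((P*1000).astype(np.float32),cv2.DIST_HUBER,0,.01,.01)[:,0]
    E=ray(f,[(c[:,0].min()-.5,low[0,1]),(c[:,0].max()+.5,low[-1,1])],0.0)*1000
    yaw=np.degrees(np.arctan2(-vx*np.sign(vy),abs(vy)))
    return E.mean(0),yaw,np.linalg.norm(E[0]-E[1])
def block(f,box=(350,160,470,285)):
    x0,y0,x1,y1=box; g=cv2.cvtColor(f["color"],cv2.COLOR_RGB2GRAY)[y0:y1,x0:x1]
    G=cv2.resize(g,None,fx=4,fy=4,interpolation=cv2.INTER_CUBIC)
    bh=cv2.morphologyEx(G,cv2.MORPH_BLACKHAT,cv2.getStructuringElement(2,(31,31)))
    _,m=cv2.threshold(bh,45,255,0)
    n,_,st,ce=cv2.connectedComponentsWithStats(m)
    k=[i for i in range(1,n) if 80<st[i,4]<700 and max(st[i,2:4])<1.8*min(st[i,2:4])]
    p=(ce[k]+.5)/4-.5+[x0,y0]
    if len(p)>24 or len(p)<24:
        d=np.linalg.norm(p[:,None]-p[None],axis=2); p=p[(d<13).sum(1)>=3]
    return p,rect(ray(f,p,0.04))
E
cat > look.py <<'E'
from h import *
import sys
f=env.grab_frame("top"); p,(c,w,h,yaw)=block(f); print("wells",len(p),"c",c,w,h,"yaw",yaw)
s=env.state(); T=s["tool_pos"]*1000; r=Ro.from_quat(s["ee_rot"]).as_matrix()
print("t",s["clock"],"tcp",T,"toolx",r[:,0],"tooly",r[:,1],s["finger_gap"])
try: F,fy,L=map(np.array,np.load("fence.npz").values())
except Exception:
    F,fy,L=fence(f); np.savez("fence.npz",F=F,fy=fy,L=L)
print("fence",F,fy,L)
a=np.radians(fy); M=np.array([[np.cos(a),np.sin(a)],[-np.sin(a),np.cos(a)]])
print("block in fence",M@(c-F),yaw-fy,"tcp in fence",M@(T[:2]-F))
if len(sys.argv)>1:
    im=f["color"][:,:,::-1].copy()
    for q in p: cv2.circle(im,tuple(np.round(q).astype(int)),1,(0,0,255),-1)
    cv2.imwrite(sys.argv[1],cv2.resize(im[120:320,340:500],None,fx=3.5,fy=3,interpolation=cv2.INTER_CUBIC))
E
python3 look.py pics/a.png
```

```text
wells 24 c [ 425.01812744 -387.02758789] 110.36262512207031 65.91014099121094 yaw 32.408111572265625
t 0.15 tcp [ 180.16647903 -519.40436884  241.87202842] toolx [9.44799934e-01 3.27647794e-01 8.65106328e-05] tooly [ 3.27647738e-01 -9.44799534e-01 -8.94639402e-04] 0.08558405720224388
fence [ 593.57926653 -424.32128046] -11.8063 201.07253327160922
block in fence [-172.62563514    2.01650954] 44.214413 tcp in fence [-385.21264036 -177.65737488]
```

View pics/a.png

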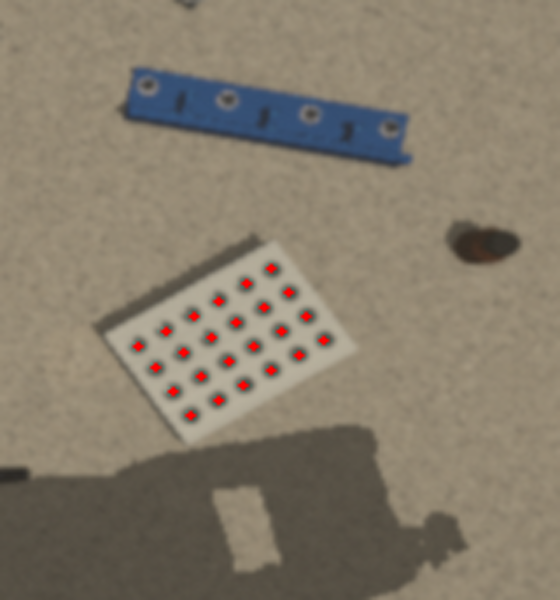

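```bash
python3 -m crank '0 189 -34 130 0 0 0;0 189 -34 130 0 0 0;0 189 -34 130 0 0 0;0 189 -34 130 0 0 0;0 189 -34 130 0 0 0;0 189 -34 130 0 0 0;0 189 -34 150 0 0 0;0 189 -34 180 0 0 0;0 189 -34 210 0 0 0;0 189 -34 225 0 0 0;0 189 -34 225 0 0 0'; python3 look.py
python3 - <<'E'
from h import *
f=env.grab_frame("side"); cv2.imwrite("pics/s1.png",cv2.resize(f["color"][170:350,150:400,::-1],None,fx=3,fy=3))
E
```

```text
clock: 1.25
tool_pos: [0.3468, -0.4251, 0.016]
ee_rot: [0.986, 0.166, -0.001, -0.001]
ft_force: [-0.3, -0.2, -0.2]
finger_gap: 0.0854
gripper_force: 0.0
wells 2 c [ 454.61636353 -433.34783936] 22.051633834838867 0.0 yaw -57.82426452636719
t 1.3 tcp [ 347.37186237 -425.79304685   17.38671521] toolx [ 9.44925384e-01  3.27285756e-01 -2.28777084e-04] tooly [ 3.27285523e-01 -9.44925217e-01 -7.21654260e-04] 0.08511622233972799
fence [ 593.57926653 -424.32128046] -11.8063 201.07253327160922
block in fence [-134.17625903  -37.26792327] -46.017963 tcp in fence [-240.69772841  -51.81557364]
```

View pics/s1.png

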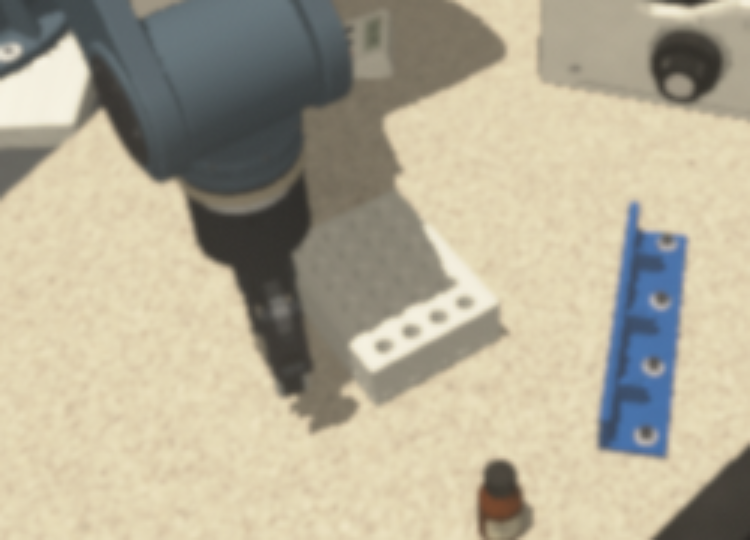

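```bash
python3 -m crank '0 5 0 0 0 0 0;0 9 0 0 0 0 0;0 12 0 0 0 0 0;0 14 0 0 0 0 0;0 16 0 0 0 0 0;0 18 0 0 0 0 0;0 20 0 0 0 0 0;0 22 0 0 0 0 0;0 24 0 0 0 0 0;0 26 0 0 0 0 0;0 28 0 0 0 0 0;0 30 0 0 0 0 0;0 32 0 0 0 0 0;0 34 0 0 0 0 0;0 36 0 0 0 0 0;0 36 0 0 0 0 0';  python3 - <<'E'
from h import *
s=env.state(); print(s["ft_force"],s["ft_torque"])
f=env.grab_frame("side"); g=env.grab_frame("top")
a=cv2.resize(f["color"][200:350,180:380,::-1],(600,450)); b=cv2.resize(g["color"][120:300,340:500,::-1],(400,450))
cv2.imwrite("pics/s2.png",cv2.resize(np.hstack([a,b]),(800,360)))
E
```

```text
clock: 2.95
tool_pos: [0.3821, -0.4137, 0.0173]
ee_rot: [0.986, 0.166, 0.0, 0.0]
ft_force: [-1.4, 0.1, -0.4]
finger_gap: 0.0856
gripper_force: 0.5
[-1.38907789  0.09716141 -0.38304756] [0.0525209  0.18102027 0.04943576]
```

View pics/s2.png

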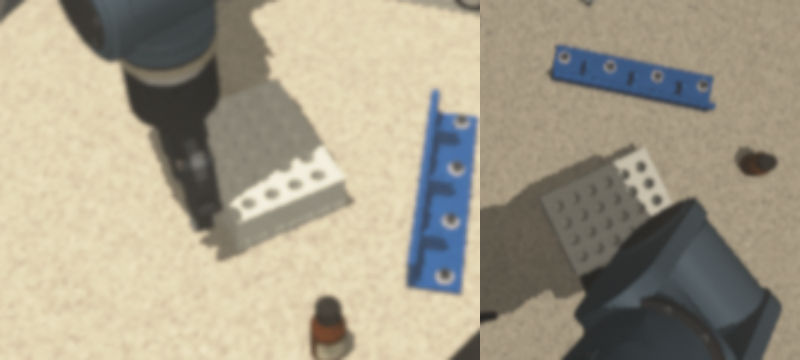

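The side view (left half) and top view (right half) show the left finger pushing the block's near-left corner, and the block has started turning clockwise. Next I turn the tool roughly about its right finger.

```bash
python3 -m crank '0 1 0 0 0 0 1.25;0 2 -1 0 0 0 2.5;0 3 -1 0 0 0 3.75;0 4 -1 0 0 0 5;0 5 -2 0 0 0 6.25;0 6 -2 0 0 0 7.5;0 7 -2 0 0 0 8.75;0 8 -3 0 0 0 10;0 9 -3 0 0 0 11.25;0 10 -3 0 0 0 12.5;0 11 -4 0 0 0 13.75;0 12 -4 0 0 0 15;0 12 -4 0 0 0 15';  python3 - <<'E'
from h import *
s=env.state(); print(s["ft_force"],s["ft_torque"])
f=env.grab_frame("side"); g=env.grab_frame("top")
a=cv2.resize(f["color"][200:350,180:380,::-1],(600,450)); b=cv2.resize(g["color"][120:300,340:500,::-1],(400,450))
cv2.imwrite("pics/s3.png",cv2.resize(np.hstack([a,b]),(800,360)))
E
```

```text
clock: 4.35
tool_pos: [0.392, -0.406, 0.0173]
ee_rot: [0.999, 0.035, 0.0, 0.0]
ft_force: [-0.8, 0.9, 0.0]
finger_gap: 0.0856
gripper_force: 0.8
[-0.77020027  0.93140344  0.03355292] [0.12058641 0.26907165 0.14789669]
```

View pics/s3.png

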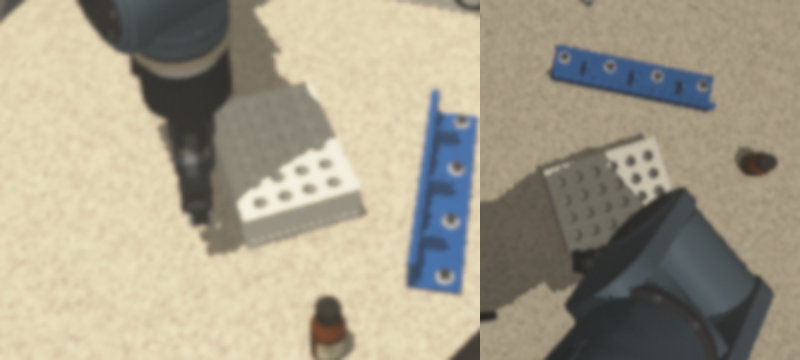

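```bash
python3 -m crank '0 2 -1 0 0 0 2;0 4 -1 0 0 0 4;0 6 -2 0 0 0 6;0 7 -2 0 0 0 8;0 9 -3 0 0 0 10;0 11 -3 0 0 0 12;0 13 -4 0 0 0 14;0 14 -4 0 0 0 16;0 17 -3 0 0 0 16;0 20 -2 0 0 0 16;0 23 -1 0 0 0 16;0 26 0 0 0 0 16;0 29 0 0 0 0 16;0 32 1 0 0 0 16;0 35 2 0 0 0 16;0 38 3 0 0 0 16;0 38 3 0 0 0 16';  python3 - <<'E'
from h import *
s=env.state(); print(s["ft_force"],s["ft_torque"])
f=env.grab_frame("side"); g=env.grab_frame("top")
a=cv2.resize(f["color"][200:350,180:380,::-1],(600,450)); b=cv2.resize(g["color"][120:300,340:500,::-1],(400,450))
cv2.imwrite("pics/s4.png",cv2.resize(np.hstack([a,b]),(800,360)))
E
```

```text
clock: 6.15
tool_pos: [0.4304, -0.4067, 0.0174]
ee_rot: [0.995, -0.103, 0.0, 0.0]
ft_force: [-1.3, 0.4, -0.0]
finger_gap: 0.0854
gripper_force: 0.2
[-1.28424653  0.44669662 -0.02090427] [0.04310825 0.03337267 0.01974592]
```

View pics/s4.png

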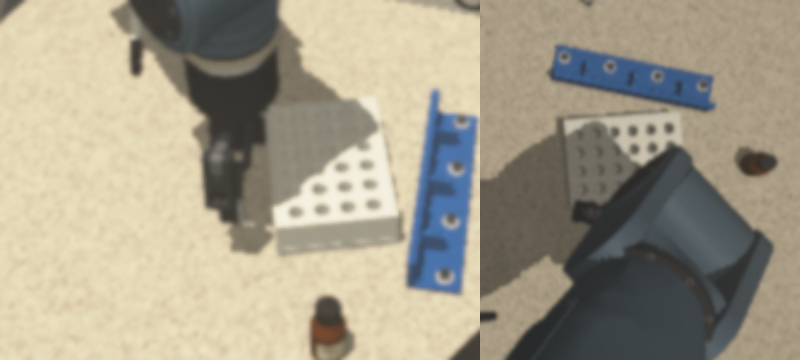

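The block is now at about +3° yaw. Its right corner is about 10 mm off the fence and its left end about 45 mm off. I back off, shift 14 mm left and push square to the fence.

```bash
python3 -m crank '0 -6 0 0 0 0 0;0 -6 -14 0 0 0 0;0 -2 -14 0 0 0 0;0 2 -14 0 0 0 0;0 5 -14 0 0 0 0;0 8 -14 0 0 0 0;0 11 -14 0 0 0 0;0 14 -14 0 0 0 0;0 17 -14 0 0 0 0;0 20 -14 0 0 0 0;0 23 -14 0 0 0 0;0 26 -14 0 0 0 0;0 29 -14 0 0 0 0;0 32 -14 0 0 0 0;0 35 -14 0 0 0 0;0 38 -14 0 0 0 0;0 40 -14 0 0 0 0;0 40 -14 0 0 0 0';  python3 - <<'E'
from h import *
s=env.state(); print(s["ft_force"],s["ft_torque"])
f=env.grab_frame("side"); g=env.grab_frame("top")
a=cv2.resize(f["color"][200:350,180:380,::-1],(600,450)); b=cv2.resize(g["color"][120:300,340:500,::-1],(400,450))
cv2.imwrite("pics/s5.png",cv2.resize(np.hstack([a,b]),(800,360)))
E
```

```text
clock: 8.05
tool_pos: [0.4717, -0.4007, 0.0173]
ee_rot: [0.995, -0.104, -0.0, -0.0]
ft_force: [-4.6, 3.8, 2.3]
finger_gap: 0.0856
gripper_force: 2.7
[-4.55786352  3.81547709  2.30697793] [ 0.46293318  0.70869504 -0.06016463]
```

View pics/s5.png

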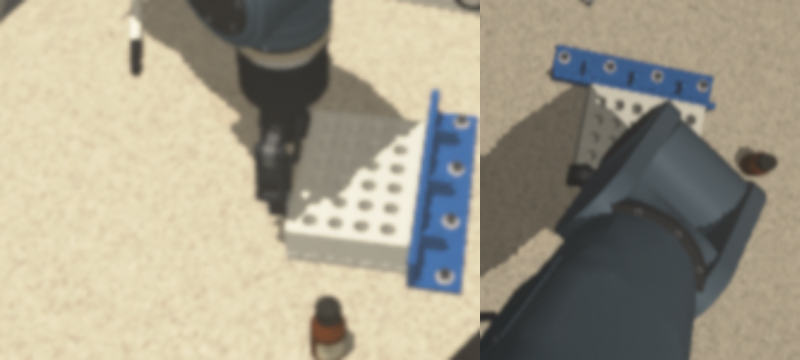

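```bash
python3 -m crank '0 1 0 0 0 0 0;0 2 0 0 0 0 0;0 3 0 0 0 0 0;0 4 0 0 0 0 0;0 5 0 0 0 0 0;0 6 0 0 0 0 0;0 6 0 0 0 0 0'; python3 -m crank '0 1 0 0 0 0 0;0 2 0 0 0 0 0;0 2 0 0 0 0 0'
```

```text
clock: 8.85
tool_pos: [0.4722, -0.4005, 0.017]
ee_rot: [0.994, -0.105, -0.006, -0.003]
ft_force: [-40.3, 10.5, 23.3]
finger_gap: 0.0851
gripper_force: 21.1
clock: 9.15
tool_pos: [0.4722, -0.4005, 0.017]
ee_rot: [0.994, -0.105, -0.008, -0.004]
ft_force: [-53.7, 13.2, 32.3]
finger_gap: 0.0852
gripper_force: 27.9
```

Firm contact with the fence. I retreat straight back, lift clear and check.

```bash
python3 -m crank '0 -6 0 0 0 0 0;0 -10 0 0 0 0 0;0 -20 0 0 0 0 0;0 -40 0 0 0 0 0;0 -60 0 0 0 0 0;0 -60 0 -80 0 0 0;0 -120 40 -160 0 0 0;0 -180 100 -200 0 0 0;0 -220 120 -200 0 0 0;0 -220 120 -200 0 0 0;0 -220 120 -200 0 0 0;0 -220 120 -200 0 0 0'; python3 look.py pics/b.png
```

```text
clock: 10.35
tool_pos: [0.2369, -0.4775, 0.2206]
ee_rot: [0.994, -0.105, 0.001, 0.003]
ft_force: [0.8, 0.2, 0.9]
finger_gap: 0.0853
gripper_force: 0.0
wells 24 c [ 533.39489746 -423.8223877 ] 109.38675689697266 66.29878234863281 yaw -12.17913818359375
t 10.4 tcp [ 237.96323427 -476.45478948  219.27507103] toolx [ 0.97794337 -0.20885614  0.00242558] tooly [-0.2088643  -0.97793717  0.00382047] 0.08505632197941242
fence [ 593.57926653 -424.32128046] -11.8063 201.07253327160922
block in fence [-59.01323688 -11.82560518] -0.37283802 tcp in fence [-337.42622464 -123.79096977]
```

View pics/b.png

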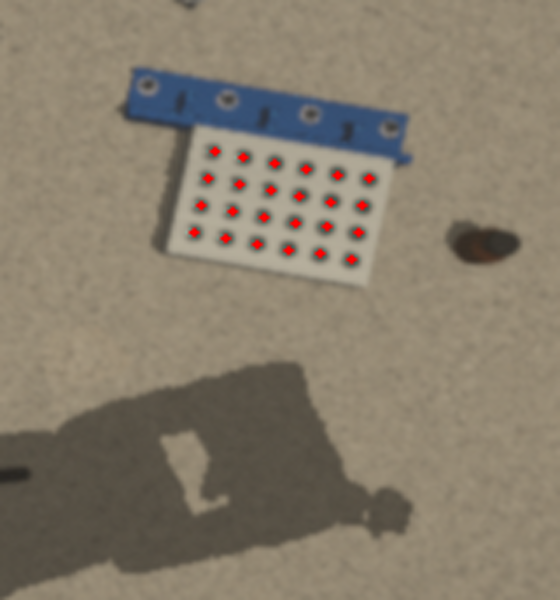

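The top view shows the block parallel to the fence, inside its ends, with no visible gap. The computed −59 mm suggests my fence edge was really the top rim (z=36 mm), so I check that.

Run:
```python
from h import *
g=env.grab_frame("top"); print([tuple(map(int,v)) for v in g["color"][148:166,388]])
hsv=cv2.cvtColor(g["color"],cv2.COLOR_RGB2HSV); print(hsv[150:164,388].tolist())
f=env.grab_frame("side")
cv2.imwrite("pics/s6.png",cv2.resize(f["color"][220:340,270:400,::-1],None,fx=5,fy=5,interpolation=cv2.INTER_CUBIC))
```

```text
[(54, 80, 117), (55, 81, 119), (54, 80, 118), (54, 81, 117), (54, 81, 117), (54, 80, 117), (54, 81, 118), (54, 80, 116), (54, 78, 110), (54, 79, 113), (54, 82, 119), (54, 80, 116), (51, 69, 97), (59, 65, 76), (91, 89, 85), (127, 119, 104), (146, 135, 114), (147, 135, 115)]
[[108, 138, 118], [107, 137, 117], [107, 137, 117], [108, 137, 117], [107, 138, 118], [107, 136, 116], [107, 130, 110], [107, 133, 113], [107, 139, 119], [107, 136, 116], [108, 121, 97], [109, 57, 76], [20, 17, 91], [20, 46, 127]]
```

View pics/s6.png

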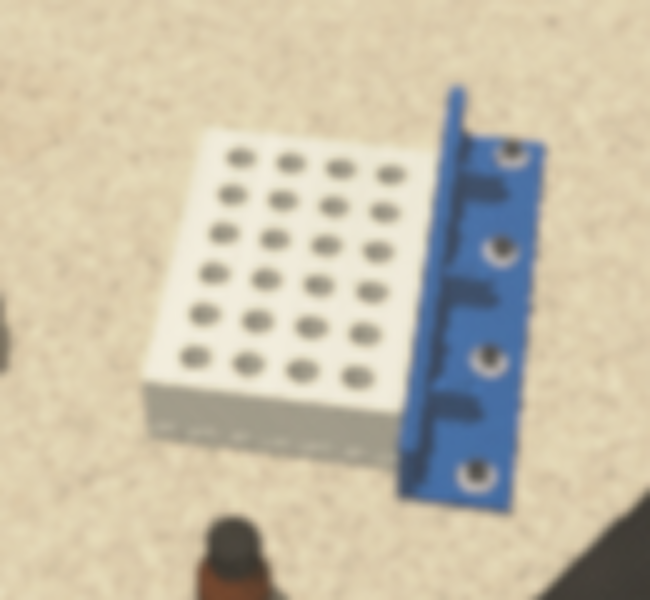

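The side view shows the block's edge against the fence wall along its whole length with no gap. In the top view the fence's front face is dark and my colour mask left it out, so the −59 mm is parallax. The firm 55 N stop fits contact too, so I hand it in.

```bash
python3 -c "
from plant import env
print(env.sign_off())"
```

```text
the job is handed in; nothing more can be done
None
```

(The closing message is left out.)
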